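# Move the lift-off lid to the tea bin

## Task

The bin with the tea caddies in it has been left uncovered. Draw back the sprung hinge pin of the wooden lid on the empty bin, lift that lid off, and hang it on the tea bin: stub pin down in the slotted plate, lid flat on the rim, and the sprung pin fully out through the eye. Do it gently by feel, because the hinge plates are thin and bend at 40 N; leave the other things where they stand.

Things in the scene. Friction and masses are not known exactly. Their poses are not given: they have to be found in the camera images.
- bin_a: Empty white metal bin, 140 (x) x 190 (y) x 110 mm, that wears the lid at the start. Origin: centre of its underside; x to its rear, y along the hinge, z up. A steel hinge rail along its rear edge carries a slotted plate (+y end) and an eye plate (-y end); hinge axis at x = +58, z = 126 mm. The plates bend if the lid presses on the bin with more than 40 N.
- slot_a (a point): Where the stub pin rests in bin_a's slotted plate, on the hinge axis, mid plate: x = +58, y = +79, z = 126 mm in the bin. Plate 5 mm thick, inner face at y = +76.5 mm. The slot is 10 mm wide in x, floor 5 mm below this point, open at the top, straight-sided up to 14 mm above this point.
- horns_a (a point): Top of the two guide horns on bin_a's slotted plate, mid way between them, 38 mm above slot_a. From 14 mm above slot_a the slot widens between the horns, 25 deg to each side, to about 32 mm at the top.
- eye_a (a point): Centre of the closed 10 x 10 mm eye in bin_a's eye plate, on the hinge axis: x = +58, y = -79, z = 126 mm in the bin. Plate 5 mm thick, inner face at y = -76.5 mm, top edge 8 mm above this point. The lid's wood, 128 mm wide near the hinge, passes over this plate only when held 25 mm or more above its hung height.
- bin_b: The tea bin: same bin, frame, sizes and hinge rail as bin_a, but with three round tea caddies inside (below the rim) and no lid at the start. Its rail is screwed on through slots and sits anywhere up to 8 mm to either side, along y, of the place it has on bin_a, so its plates must be felt for along y; in x and z it is exact.
- lid: Wooden lid 188 (y) x 148 mm, 9 mm thick, 0.2 to 0.35 kg with its pin. Origin: on its underside; hung, it is at x = 0, z = 110 mm in the bin, axes along the bin's, y within 1.5 mm of the rail's middle. Hinge axis at x = +58, z = +16 mm. At the axis' +y end a 28 mm washer has its outer face at y = +75 mm. At the -y end a 14 mm thick tube, whence the sprung pin comes, ends at y = -75 mm.
- stub_tip (a point): Round end of the lid's fixed stub pin, 7 mm thick, which stands out 10 mm beyond the washer and drops into the slot: x = +58, y = +85, z = +16 mm in the lid.
- pin (a joint): Sprung hinge pin, 7 mm thick, sliding along the lid's y. 0 = fully out; 0.012 m = drawn to its hard stop, tip 2 mm inside the tube. Grows as the knob is pulled to +y. The spring pushes it out: 5 N at 0, 9 N at 0.008, 11 N at the stop. On a hung lid it clears the eye plate from about 0.008 m. It can be drawn only while the washer bears on the slotted plate; off the bin the spring keeps it at 0.
- knob (a point): Centre of the black pull knob on the pin: a block 24 (x) x 16 (y) x 30 mm high, to be pinched on its two y faces from above. In the lid's frame at x = +58, y = -5 mm (pin fully out), z = +45 mm; it moves with the pin.
- pin_tip (a point): The round tip of the sprung pin, in the lid's frame at x = +58, y = -85 mm (pin fully out), z = +16 mm.
- tealight_1: bystander: tealight, 39 mm across, 19 mm high, beside the bins on the right
- espresso_cup_3: bystander: small cup, 58 mm across, 56 mm high, at the right
- ramekin_1: bystander: white ramekin, 70 mm across, 40 mm high, behind the bins
- ramekin_2: bystander: white ramekin, 70 mm across, 40 mm high, behind the bins
- mug_left: bystander: mug, 82 mm across, 89 mm high, at the left
- stopper: bystander: bottle stopper, 33 mm across, 52 mm high, between the bins

How it is judged:
By the outcome, as a careful person would: the job done as asked, in the order asked, and still so for the second after the job is handed in, with the robot touching nothing.
It also fails if it takes over 70 s, if anything falls off the work surface, if the arm or the gripper's body presses on something with over 40 N, if the wrist force passes 120 N, or if a joint passes its speed limit or range.

## Robot

A 7-joint arm with a two-finger parallel gripper is mounted at the origin on a cart in front of the work surface, level with it; the furniture and walls round the work are solid. World frame = base frame: x ahead of the robot, y to its left, z up, the work surface at z = 0. Lengths are in m, angles in rad, forces in N, time in s.
With the tool pointing down it reaches from about 0.425 to 0.875 m from the base axis. Payload 8.4 kg.
Tool frame: the origin (TCP) lies at the very end of the fingers, on their centre line; the grasp point (between the pads) lies 19 mm behind it; z points along the fingers, y is the line along which they close (so a half turn about z gives the same grasp; the last joint's range is limited). The gripper opens to 85 mm and grips with 20 to 120 N. Pads are 22 mm wide; open, the fingers measure 114 mm over their backs; the gripper's body (76 mm by 85 mm) begins 54 mm behind the grasp point. The pads swing forward as they close: fully open they stand 13 mm farther back than shut.
Start: joints at [-1.274, 0.333, 0.04, 1.465, -0.013, 1.343, -0.059], TCP at [0.251, 0.6, 0.231] pointing down, gripper open.
Joint ranges: [-2.58, 2.58], [-0.38, 2.09], [-1.3, 1.39], [0.25, 2.4], [-1.5, 4.64], [0.08, 2.09], [-2.65, 2.65]. Speed limits (rad/s): [2.22, 2.22, 2.79, 2.79, 3.14, 3.14, 3.14].

## Interface

Orientations are given as a rotation vector (axis times angle).
In Python, from station import * gives the robot as it stands.
- The arm moves only by the tool apply_moves, never from a script. Its argument "motion" is a list that holds one entry, the list of rows, each a list of 7 numbers: the shift along the tool's x, y, z in m, then the turn, a rotation vector about the tool's x, y, z in units of 6 degrees (1.0 is 6 degrees), then the finger opening in m, from 0 to 0.0854. In form: [[[tx, ty, tz, ax, ay, az, hand], ...]]. A call has 1 to 10 rows; each row is the pose to reach, as a shift and turn from the pose commanded when the call began, along the tool's axes at that moment; what a row does not reach only later rows make up. A row lasts 1/12 s, in which the tool goes at most 41.7 mm and 7.16 degrees, less where a joint would pass 70% of its speed; a pose out of reach is approached as far as the arm can. A call with a gripper value outside its range is refused whole. The fingers move at their own pace and stop on an object; "force" is the grip in N (left out, the last holds). Time passes only in rows, so rows that repeat a pose let the fingers close. It gives the time, the measured TCP pose, the force, the opening and the grip force at its end, in the units of the state.
- sense(): the state, without advancing time (a new reading comes with each control period).
- read_camera(name): name is "scene" or "top" or "wrist"; returns (picture, depth): 384x512x3 uint8, red, green, blue; 384x512 float32, m along the optical axis (not along the pixel's ray), 0 where there is no reading.
- get_calibration(name): a dict with "fx", "fy", "cx", "cy" (pixels), "D" ([k1, k2, p1, p2, k3] as OpenCV has them; the pictures are not rectified), "camera_from_world" (4x4, takes a point from world to camera coordinates). Camera axes: x right, y up, looking along -z (the intrinsics and any distortion apply to the point x, -y, -z); pixel columns grow to the right and rows downward; lengths in m; the calibration is good to about 2 mm. A picture is of the moment at which its call begins: read the wrist's pose just before it. get_calibration takes no time and is no camera call; for the wrist camera it gives the pose at the moment of the call.
- hand_in(): hands the job in; it is judged then, once.
Trained networks look in the newest picture that a camera, given by its name, has taken for a name from the list of things; names that differ only in an ending like _2 or _b are one class to them, and where a whole thing is asked for, a point or a joint stands for the part that bears it (a point fixed in the world has none). Each returns a list of dicts, best first, with "p" (0 to 1); they miss things now and then, are a little off and sometimes report something else, mostly with a low value. They report only what shows in the picture. A call takes as long as a camera call.
- regions_of(camera, query): "pixels" (384x512 bool, what is visible of it) and "pixel" ([column, row] in pixels, amid what is visible of it).
- pinpoint(camera, query): "pixel" ([column, row] in pixels: a listed point, or the origin of a listed thing).
The state is a dict: "clock": time; "joints": joint angles; "joint_vel": joint speeds; "joint_efforts": joint torques, N m; "tool_pos": TCP position; "ee_rot": TCP orientation; "force": force on the tool from outside, world axes, zero at the start; "ft_torque": the same for the moment, N m; "width": finger opening in m; "grasp_force": force on a finger pad.
Only numpy, scipy, OpenCV 4.12 (cv2) and the standard library are available. Lean on these libraries where they do the work, as an engineer would, in place of code of your own. Each camera call takes 0.05 s, during which the arm holds its last target. There are 200 camera calls.

## Working session

There is one attempt and no reset: what is moved stays moved. The work goes in short steps, Python scripts to look and compute and a tool call to move; the robot and the scene stay as the last step left them, time stands still between calls to the robot, and variables do not carry over. Pictures are saved under pics/ and viewed, at most 10 in all, crops included, and the job is handed in when it is done.

Besides the shell and the picture viewer there is one more tool, called after "Call:" by a JSON object that holds its "api" and its "payload". apply_moves: Moves the arm, as the interface text tells. Its arguments: {"type":"object","properties":{"motion":{"type":"array"},"force":{"type":"number"}},"required":["motion"]}

```bash
mkdir -p pics; ls
cat > h.py <<'E'
from station import *
import numpy as np, cv2
from scipy.spatial.transform import Rotation as R
def px2w(cal,px,depth=None,z=None):
    K=np.array([[cal['fx'],0,cal['cx']],[0,cal['fy'],cal['cy']],[0,0,1.]])
    u=cv2.undistortPoints(np.array([[px]],float),K,np.array(cal['D'],float))[0,0]
    W=np.linalg.inv(np.array(cal['camera_from_world']))
    d=W[:3,:3]@np.array([u[0],-u[1],-1.]);o=W[:3,3]
    t=depth if depth is not None else (z-o[2])/d[2]
    return o+t*d
def ray(cal,px):
    a=px2w(cal,px,depth=0);return a,px2w(cal,px,depth=1)-a
def tri(rs):
    A=0;b=0
    for o,d in rs:
        d=d/np.linalg.norm(d);P=np.eye(3)-np.outer(d,d);A=A+P;b=b+P@o
    X=np.linalg.solve(A,b);return X,[np.linalg.norm(np.cross(X-o,d/np.linalg.norm(d))) for o,d in rs]
E
python3 - <<'E'
from h import *
np.set_printoptions(precision=4,suppress=True)
s=sense();print({k:np.round(v,4) for k,v in s.items()})
ims=[]
for c in ['scene','top']:
    im,d=read_camera(c);cal=get_calibration(c)
    print(c,np.linalg.inv(cal['camera_from_world'])[:3])
    ims.append(im)
    cv2.imwrite(f'pics/{c}0.png',im[:,:,::-1])
    for q in ['bin_a','lid','knob','slot_a','eye_a','horns_a','stub_tip','pin_tip']:
        for r in pinpoint(c,q)[:3]:
            p=r['pixel'];dd=d[int(min(383,p[1])),int(min(511,p[0]))]
            print(q,round(r['p'],2),np.round(p,1),px2w(cal,p,depth=dd),)
E
```

```text
pics
{'clock': np.float64(0.0), 'joints': array([-1.2742,  0.3339,  0.0399,  1.4663, -0.0134,  1.3433, -0.0585]), 'joint_vel': array([ 0.001 ,  0.0001, -0.0009,  0.0007,  0.002 ,  0.0003, -0.0017]), 'joint_efforts': array([ -0.0012, -65.8565,   1.3643, -40.5561,   0.0166,   0.013 ,
        -0.    ]), 'tool_pos': array([0.2504, 0.5993, 0.2304]), 'ee_rot': array([-0.6176, -3.0801,  0.0025]), 'force': array([-0.5261,  0.9677, -0.4864]), 'ft_torque': array([0.0151, 0.0092, 0.0112]), 'grasp_force': np.float64(0.0), 'width': np.float64(0.0854)}
scene [[-0.8304  0.4085 -0.379  -0.209 ]
 [-0.5569 -0.5845  0.5901  1.1388]
 [ 0.0195  0.7011  0.7128  1.5379]]
bin_a 0.67 [235.6 262.5] [0.195  0.583  0.6176]
bin_a 0.58 [284.2 171.1] [ 0.5175 -0.2307  0.1372]
lid 0.75 [286.6 191.6] [0.1844 0.3749 0.693 ]
knob 0.43 [276.4 175.8] [ 0.5153 -0.1599  0.1643]
slot_a 0.69 [283.9 170.5] [ 0.5207 -0.2334  0.1371]
slot_a 0.57 [266.6 192.8] [ 0.5125 -0.0813  0.1284]
eye_a 0.53 [285.9 170. ] [ 0.5186 -0.2476  0.1306]
horns_a 0.6 [268.4 187.2] [ 0.5911 -0.2278  0.0002]
stub_tip 0.81 [266.6 194.9] [ 0.5117 -0.081   0.1166]
stub_tip 0.72 [283.9 171.4] [ 0.52   -0.2328  0.1326]
stub_tip 0.49 [260.  186.3] [ 0.6052 -0.1767  0.0388]
top [[-0.0251  0.9964 -0.0805  0.4362]
 [-0.9996 -0.026  -0.0102 -0.0155]
 [-0.0122  0.0802  0.9967  1.2586]]
bin_a 0.55 [195.2 210.7] [0.4625 0.2045 0.0842]
lid 0.96 [308.  208.1] [ 0.4608 -0.1653  0.122 ]
knob 0.54 [309.8 187.1] [ 0.5243 -0.1668  0.1704]
slot_a 0.8 [284.1 192.6] [ 0.5124 -0.0899  0.1257]
eye_a 0.83 [329.8 190.5] [ 0.5147 -0.2354  0.1344]
stub_tip 0.74 [282.4 193.3] [ 0.51   -0.0842  0.1294]
stub_tip 0.16 [126.9 166.5] [0.6176 0.4372 0.0864]
pin_tip 0.22 [288.3 156.6] [ 0.6484 -0.1166  0.0097]
```

View pics/top0.png

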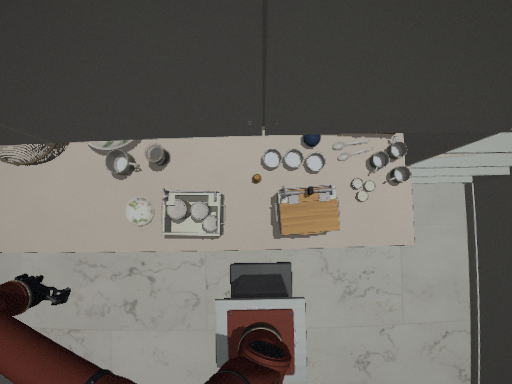

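View pics/scene0.png

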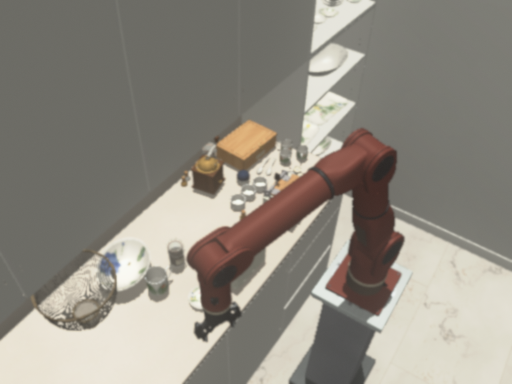

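The top view shows the tea bin at about (193,214) and the lidded bin at (308,210), with its knob at (310,190). The scene view is mostly blocked by the arm. I'll use the wrist camera on the way over.

```bash
cat >> h.py <<'E'
def pose():
    s=sense();return np.array(s['tool_pos']),R.from_rotvec(s['ee_rot'])
def plan(p,yaw=0.):
    """shift/turn to world point p with tool down, tool y along world +-y turned by yaw"""
    t,r=pose()
    best=None
    for a in (0,np.pi):
        tgt=R.from_euler('z',yaw+a)*R.from_rotvec([np.pi,0,0])
        v=(r.inv()*tgt).as_rotvec()
        if best is None or np.linalg.norm(v)<np.linalg.norm(best):best=v
    return np.round(r.inv().apply(np.array(p)-t),4),np.round(np.degrees(best)/6,3)
E
python3 - <<'E'
from h import *
np.set_printoptions(precision=4,suppress=True)
t,r=pose()
W=np.linalg.inv(get_calibration('wrist')['camera_from_world'])
print('cam in tool',r.inv().apply(W[:3,3]-t),'\n',r.as_matrix().T@W[:3,:3]); c=get_calibration('wrist');print(c['fx'],c['cx'],c['cy'])
print(plan([0.50,0.22,0.35]),plan([0.5,-0.16,0.35]))
E
```

```text
cam in tool [ 0.0796 -0.0007 -0.1431] 
 [[-0.001   0.9515  0.3076]
 [ 1.      0.0011 -0.0002]
 [-0.0005  0.3076 -0.9515]]
338.5703691497329 254.80959997481028 193.8577283865281
(array([-0.3765, -0.2542, -0.1187]), array([-0.  , -0.  , -3.78])) (array([-0.523 , -0.6048, -0.1187]), array([-0.  , -0.  , -3.78]))
```

Call:
{"api": "apply_moves", "payload": {"motion": [[[-0.03,-0.02,-0.03,0,0,-0.5,0.0854],[-0.06,-0.04,-0.06,0,0,-1,0.0854],[-0.09,-0.06,-0.09,0,0,-1.5,0.0854],[-0.12,-0.08,-0.118,0,0,-2,0.0854],[-0.15,-0.1,-0.118,0,0,-2.5,0.0854],[-0.18,-0.12,-0.118,0,0,-3,0.0854],[-0.21,-0.14,-0.118,0,0,-3.5,0.0854],[-0.24,-0.16,-0.118,0,0,-3.78,0.0854],[-0.27,-0.18,-0.118,0,0,-3.78,0.0854],[-0.3,-0.2,-0.118,0,0,-3.78,0.0854]]]}}

```text
clock: 1.73
tool_pos: [0.451, 0.2977, 0.3497]
ee_rot: [-0.0, 3.141, 0.001]
force: [1.2, -0.3, -0.2]
width: 0.0856
grasp_force: 0.0
```

Run:
```python
from h import *
print(sense()['tool_pos'],sense()['clock'],plan([0.50,0.22,0.35]))
```

```text
[0.4510293  0.29772208 0.34967528] 1.7333 (array([-0.049 , -0.0777, -0.0004]), array([0.006, 0.004, 0.   ]))
```

Call:
{"api": "apply_moves", "payload": {"motion": [[[-0.02,-0.03,0,0,0,0,0.0854],[-0.04,-0.055,0,0,0,0,0.0854],[-0.049,-0.078,0,0,0,0,0.0854],[-0.049,-0.078,0,0,0,0,0.0854],[-0.049,-0.078,0,0,0,0,0.0854]]]}}

```text
clock: 2.15
tool_pos: [0.4999, 0.22, 0.3495]
ee_rot: [0.005, 3.141, 0.0]
force: [-1.4, 1.6, 0.3]
width: 0.0855
grasp_force: 0.0
```

```bash
cat > look.py <<'E'
from h import *
import sys,pickle
np.set_printoptions(precision=4,suppress=True)
tag=sys.argv[1];qs=sys.argv[2].split(',')
cal=get_calibration('wrist');im,d=read_camera('wrist')
cv2.imwrite(f'pics/{tag}.png',im[:,:,::-1])
out={}
for q in qs:
    out[q]=[]
    for r in pinpoint('wrist',q)[:3]:
        p=r['pixel'];c,w=int(np.clip(round(p[0]),0,511)),int(np.clip(round(p[1]),0,383))
        out[q].append((r['p'],p));print(q,round(r['p'],2),np.round(p,1),px2w(cal,p,depth=d[w,c]))
pickle.dump((cal,im,d,out),open(f'{tag}.pkl','wb'))
print(sense()['clock'])
E
python3 look.py b1 bin_b,slot_a,horns_a,eye_a
```

```text
bin_b 0.94 [253.4 105.6] [0.4467 0.2182 0.0289]
2.4
```

View pics/b1.png

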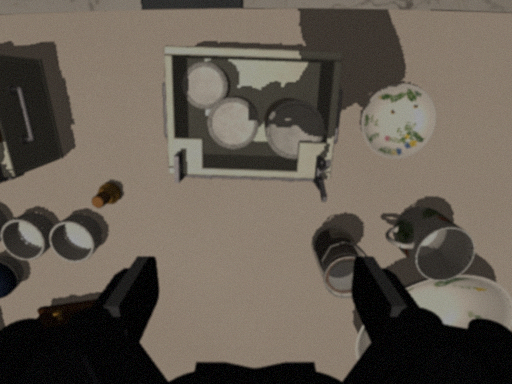

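Call:
{"api": "apply_moves", "payload": {"motion": [[[0,-0.04,0,0,0,0,0.0854],[0,-0.08,0,0,0,0,0.0854],[0,-0.12,0,0,0,0,0.0854],[0,-0.16,0,0,0,0,0.0854],[0,-0.2,0,0,0,0,0.0854],[0,-0.24,0,0,0,0,0.0854],[0,-0.28,0,0,0,0,0.0854],[0,-0.31,0,0,0,0,0.0854],[0,-0.33,0,0,0,0,0.0854],[0,-0.33,0,0,0,0,0.0854]]]}}

```text
clock: 3.23
tool_pos: [0.4987, -0.113, 0.3498]
ee_rot: [0.009, 3.141, -0.002]
force: [0.9, -0.5, -0.8]
width: 0.0853
grasp_force: 0.0
```

```bash
python3 look.py a1 lid,knob,slot_a,horns_a,eye_a,stub_tip,bin_a
```

```text
lid 0.9 [204.5 122.5] [ 0.4579 -0.168   0.1196]
lid 0.27 [279.6 173.2] [ 0.5134 -0.086   0.1273]
knob 0.95 [202.4 180.2] [ 0.5091 -0.1655  0.1696]
knob 0.5 [199.5 220.2] [ 0.6191 -0.2002  0.0063]
slot_a 0.7 [280.8 174.3] [ 0.5152 -0.0845  0.125 ]
horns_a 0.85 [285.3 177.2] [ 0.5238 -0.0776  0.1059]
eye_a 0.66 [144.3 180.4] [ 0.5192 -0.2363  0.1324]
stub_tip 0.55 [283.7 171.8] [ 0.5112 -0.0817  0.1296]
bin_a 0.61 [480.6 109.4] [0.4474 0.1663 0.0713]
bin_a 0.2 [283.4 167.2] [ 0.5021 -0.0835  0.1459]
3.6333
```

View pics/a1.png

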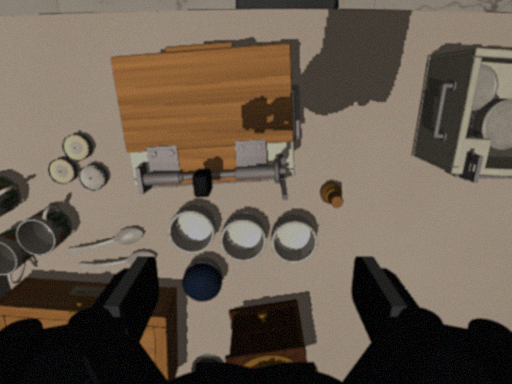

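The wrist views agree: on bin_b the eye plate is at about (180,165) and the slotted plate at (322,172). On bin_a the knob is at (202,182), the eye plate at (144,180) and the slotted plate at (283,174). Next I fit the bin and lid poses from the depth images.

```bash
cat > fit.py <<'E'
from h import *
import pickle
np.set_printoptions(precision=4,suppress=True)
def cloud(tag):
    cal,im,d,out=pickle.load(open(tag+'.pkl','rb'))
    K=np.array([[cal['fx'],0,cal['cx']],[0,cal['fy'],cal['cy']],[0,0,1.]])
    v,u=np.mgrid[:384,:512]
    n=cv2.undistortPoints(np.stack([u,v],-1).reshape(-1,1,2).astype(float),K,np.array(cal['D'],float))[:,0]
    W=np.linalg.inv(np.array(cal['camera_from_world']))
    z=d.reshape(-1,1)
    P=np.hstack([n[:,:1]*z,-n[:,1:]*z,-z])@W[:3,:3].T+W[:3,3]
    P[z[:,0]==0]=np.nan
    return P,im.reshape(-1,3),u.ravel(),v.ravel(),cal
def rect(Q):
    (c,s,a)=cv2.minAreaRect((Q[:,:2]*1000).astype(np.float32));return np.array(c),np.array(s),a
if __name__=='__main__':
    P,im,u,v,cal=cloud('a1')
    m=(P[:,2]>.113)&(P[:,2]<.127)&(v<170)&(u<310)&(u>90)
    m=cv2.morphologyEx(m.reshape(384,512).astype(np.uint8),cv2.MORPH_OPEN,np.ones((5,5))).ravel()>0
    print('lid top',np.nanmedian(P[m],0),rect(P[m]))
    for n,mm in [('hi',(P[:,2]>.140)&(P[:,2]<.2)&(u<310)&(v<210)&(v>150))]:
        for lo,hi in[(100,175),(175,230),(230,310)]:
            k=mm&(u>=lo)&(u<hi);Q=P[k]
            print(n,lo,k.sum(),Q.min(0) if len(Q) else '',Q.max(0) if len(Q) else '',np.median(Q,0))
    P,im,u,v,cal=cloud('b1')
    m=(P[:,2]>.098)&(P[:,2]<.119)&(u>140)&(u<350)&(v<200)
    mi=cv2.morphologyEx(m.reshape(384,512).astype(np.uint8),cv2.MORPH_OPEN,np.ones((3,3))).ravel()>0
    print('rim',np.median(P[mi],0),rect(P[mi]))
    for lo,hi in[(150,240),(280,350)]:
        k=(P[:,2]>.122)&(P[:,2]<.2)&(u>=lo)&(u<hi)&(v<210);Q=P[k]
        print('b',lo,k.sum(),Q.min(0),Q.max(0),np.median(Q,0))
        k2=k&(P[:,2]>.14)
        if k2.sum():Q=P[k2];print('  >140',k2.sum(),Q.min(0),Q.max(0),np.median(Q,0))
    # heightmap pics
    a=cv2.imread('pics/a1.png')[130:210,100:310];b=cv2.imread('pics/b1.png')[120:210,150:350]
    a=cv2.resize(a,(780,297),interpolation=cv2.INTER_CUBIC);b=cv2.resize(b,(780,300),interpolation=cv2.INTER_CUBIC)
    cv2.imwrite('pics/crop1.png',cv2.convertScaleAbs(np.vstack([a,b]),alpha=1.8))
E
python3 fit.py
```

```text
lid top [ 0.4375 -0.1662  0.1196] (array([ 444.8635, -167.2167]), array([133.6982, 187.9058]), 3.0974385738372803)
hi 100 0   [nan nan nan]
hi 175 503 [ 0.5023 -0.1765  0.1434] [ 0.5261 -0.1597  0.1721] [ 0.5117 -0.1667  0.1695]
hi 230 195 [ 0.4877 -0.0919  0.14  ] [ 0.5325 -0.0814  0.1654] [ 0.5167 -0.0848  0.1557]
rim [0.471  0.2497 0.1097] (array([454.9927, 215.8059]), array([190.8212, 144.1511]), 87.65245056152344)
b 150 176 [0.4919 0.1315 0.122 ] [0.5221 0.1377 0.1361] [0.5052 0.1351 0.1338]
b 280 323 [0.4911 0.288  0.122 ] [0.5356 0.295  0.1648] [0.5186 0.29   0.1479]
  >140 221 [0.4911 0.288  0.14  ] [0.5356 0.295  0.1648] [0.5206 0.2904 0.1563]
  return _methods._mean(a, axis=axis, dtype=dtype,
  ret = um.true_divide(
```

View pics/crop1.png

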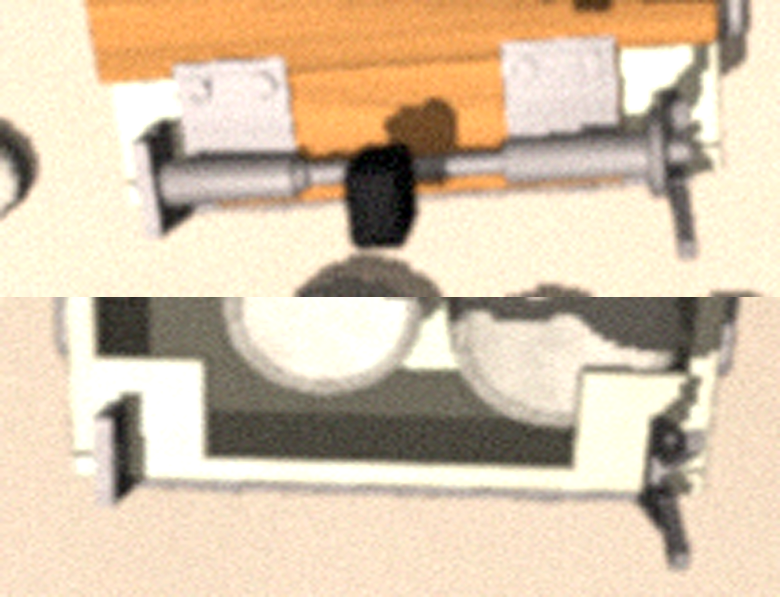

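Run:
```python
from fit import *
print(plan([.514,-.1675,.24],np.radians(3.1)))
P,im,u,v,cal=cloud('a1')
k=(P[:,2]>.122)&(P[:,2]<.2)&(u>440)&(v<200)&(P[:,0]>.48);Q=P[k];print('B eye from a1',k.sum(),Q.min(0),Q.max(0),np.median(Q,0))
k=(P[:,2]>.126)&(P[:,2]<.138)&(u>125)&(u<160)&(v<200)&(v>150);Q=P[k];print('A eye',k.sum(),Q.min(0),Q.max(0),np.median(Q,0))
```

```text
(array([-0.0144, -0.0602,  0.1093]), array([ 0.   , -0.002, -0.497]))
B eye from a1 291 [0.4926 0.1297 0.122 ] [0.5233 0.1375 0.1364] [0.5084 0.1322 0.1324]
A eye 377 [ 0.5046 -0.2474  0.1262] [ 0.5332 -0.2195  0.1367] [ 0.5172 -0.2367  0.1327]
```

Call:
{"api": "apply_moves", "payload": {"motion": [[[-0.004,-0.03,0.02,0,0,-0.15,0.0854],[-0.008,-0.05,0.05,0,0,-0.3,0.0854],[-0.012,-0.06,0.08,0,0,-0.5,0.0854],[-0.0145,-0.06,0.109,0,0,-0.52,0.0854],[-0.0145,-0.06,0.109,0,0,-0.52,0.0854],[-0.0145,-0.06,0.109,0,0,-0.52,0.0854]]]}}

```text
clock: 4.13
tool_pos: [0.5133, -0.1677, 0.2398]
ee_rot: [0.086, -3.138, -0.0]
force: [-0.8, 0.0, 0.8]
width: 0.0854
grasp_force: 0.0
```

```bash
python3 look.py a2 lid,knob,slot_a,eye_a,stub_tip
python3 - <<'E'
from fit import *
import pickle
P,im,u,v,cal=cloud('a2')
for q in ['knob','slot_a','eye_a']:
    rs=[]
    for t in('a1','a2'):
        c,_,_,o=pickle.load(open(t+'.pkl','rb'))
        if o[q]:rs.append(ray(c,o[q][0][1]))
    if len(rs)==2:print(q,tri(rs))
k=(P[:,2]>.162)&(P[:,2]<.18)&(abs(P[:,1]+.1675)<.03)&(abs(P[:,0]-.514)<.03);Q=P[k];print('knob top',k.sum(),Q.min(0),Q.max(0),np.median(Q,0),rect(Q))
k=(P[:,2]>.122)&(P[:,2]<.135)&(abs(P[:,1]+.1675)<.066)&(abs(P[:,0]-.514)<.03);Q=P[k];
e=(P[:,2]>.128)&(P[:,2]<.14)&(P[:,1]<-.232)&(P[:,1]>-.26)&(abs(P[:,0]-.519)<.03);print('eye',P[e].min(0),P[e].max(0),np.median(P[e],0))
e=(P[:,2]>.14)&(P[:,2]<.17)&(P[:,1]>-.1)&(P[:,1]<-.06)&(abs(P[:,0]-.51)<.04);print('horn',P[e].min(0),P[e].max(0),np.median(P[e],0))
# tube ridge line
for y0 in np.arange(-.23,-.09,.02):
    s=Q[abs(Q[:,1]-y0)<.004]
    if len(s)>5: s=s[s[:,2]>np.max(s[:,2])-.002];print(round(y0,3),s.mean(0))
print(plan([.514,-.1675,.138],np.radians(3.1)),sense()['force'])
E
```

```text
lid 0.86 [260.5 119.9] [ 0.4586 -0.1666  0.1205]
lid 0.74 [365.5 187.9] [ 0.5007 -0.0875  0.1468]
knob 0.82 [255.8 203.5] [ 0.5087 -0.1676  0.1705]
slot_a 0.6 [357.5 195.7] [ 0.5092 -0.09    0.1394]
eye_a 0.71 [162.6 193.6] [ 0.5171 -0.2392  0.1346]
eye_a 0.4 [367.1 188.7] [ 0.5009 -0.0867  0.148 ]
eye_a 0.22 [255.1 205.1] [ 0.51   -0.168   0.1701]
stub_tip 0.68 [366.4 193.7] [ 0.5103 -0.0797  0.1293]
4.4333
knob (array([ 0.5121, -0.1673,  0.1598]), [np.float64(0.0003293874245993696), np.float64(0.00032938742459921353)])
slot_a (array([ 0.5154, -0.0841,  0.1218]), [np.float64(0.0006948747833201809), np.float64(0.0006948747833200363)])
eye_a (array([ 0.5302, -0.2497,  0.0943]), [np.float64(0.0004437405426937084), np.float64(0.00044374054269383895)])
knob top 814 [ 0.5024 -0.1765  0.1621] [ 0.5263 -0.1598  0.172 ] [ 0.5128 -0.1683  0.17  ] (array([ 514.265 , -168.2642]), array([23.2205, 15.8559]), 3.515382766723633)
eye [ 0.504  -0.2469  0.128 ] [ 0.5344 -0.2321  0.1364] [ 0.5179 -0.2399  0.1336]
horn [ 0.4877 -0.0921  0.14  ] [ 0.5326 -0.0804  0.1646] [ 0.5168 -0.0854  0.1537]
-0.23 [ 0.5181 -0.2298  0.1331]
-0.21 [ 0.5171 -0.2101  0.1334]
-0.19 [ 0.5157 -0.1901  0.13  ]
-0.15 [ 0.5135 -0.15    0.1295]
-0.13 [ 0.5121 -0.1297  0.1334]
-0.11 [ 0.5112 -0.1099  0.1335]
(array([0.0007, 0.0008, 0.1039]), array([-0.   ,  0.023,  0.009])) [-0.5143 -0.2451  0.0303]
```

View pics/a2.png

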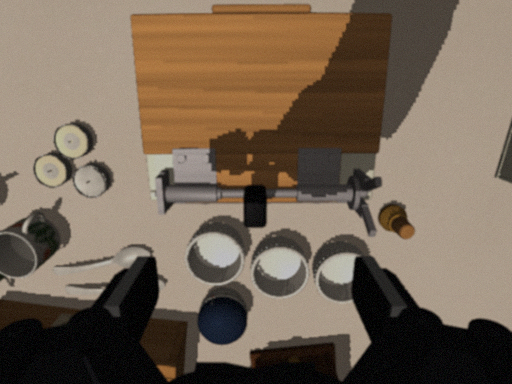

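Knob centre is at (0.514, -0.168), top at z = 0.170 as expected, yaw about 3.2°. In the picture the fingers straddle the knob at (256,205). Descending onto it and pinching.

Call:
{"api": "apply_moves", "payload": {"motion": [[[-0.0007,-0.0005,0.03,0,0,-0.03,0.0854],[-0.0007,-0.0005,0.06,0,0,-0.03,0.06],[-0.0007,-0.0005,0.085,0,0,-0.03,0.045],[-0.0007,-0.0005,0.1,0,0,-0.03,0.035],[-0.0007,-0.0005,0.102,0,0,-0.03,0.026],[-0.0007,-0.0005,0.102,0,0,-0.03,0.026],[-0.0007,-0.0005,0.102,0,0,-0.03,0.022],[-0.0007,-0.0005,0.102,0,0,-0.03,0.022]]], "force": 30}}

```text
clock: 5.1
tool_pos: [0.5155, -0.1692, 0.14]
ee_rot: [-0.091, 3.138, -0.0]
force: [0.1, 0.2, 1.2]
width: 0.0219
grasp_force: 0.0
```

Call:
{"api": "apply_moves", "payload": {"motion": [[[0,0,0,0,0,0,0.01],[0,0,0,0,0,0,0.005],[0,0,0,0,0,0,0.005],[0,0,0,0,0,0,0.005]]], "force": 60}}

```text
clock: 5.43
tool_pos: [0.5155, -0.169, 0.14]
ee_rot: [-0.09, 3.138, 0.0]
force: [-1.0, 1.8, 6.2]
width: 0.015
grasp_force: 58.3
```

Call:
{"api": "apply_moves", "payload": {"motion": [[[0,0.003,0,0,0,0,0.005],[0,0.006,0,0,0,0,0.005],[0,0.008,0,0,0,0,0.005],[0,0.01,0,0,0,0,0.005],[0,0.01,0,0,0,0,0.005],[0,0.01,0,0,0,0,0.005]]], "force": 80}}

```text
clock: 5.93
tool_pos: [0.5151, -0.161, 0.1401]
ee_rot: [-0.089, 3.137, -0.004]
force: [0.3, -7.1, 5.9]
width: 0.0147
grasp_force: 80.4
```

Run:
```python
from h import *
s=sense();print({k:np.round(s[k],4) for k in('tool_pos','force','ft_torque','width','grasp_force')})
```

```text
{'tool_pos': array([ 0.5151, -0.161 ,  0.1401]), 'force': array([ 0.3485, -7.116 ,  5.8992]), 'ft_torque': array([-1.5179, -0.1113,  0.215 ]), 'width': np.float64(0.0147), 'grasp_force': np.float64(80.4272)}
```

Call:
{"api": "apply_moves", "payload": {"motion": [[[0,0.002,0,0,0,0,0.005],[0,0.003,0,0,0,0,0.005],[0,0.003,0,0,0,0,0.005]]]}}

```text
clock: 6.18
tool_pos: [0.5149, -0.1584, 0.1401]
ee_rot: [-0.088, 3.137, -0.005]
force: [1.2, -8.3, 6.0]
width: 0.015
grasp_force: 80.4
```

Call:
{"api": "apply_moves", "payload": {"motion": [[[0,0.001,0,0,0,0,0.005],[0,0.002,0,0,0,0,0.005],[0,0.002,0,0,0,0,0.005]]]}}

```text
clock: 6.43
tool_pos: [0.5148, -0.1567, 0.1401]
ee_rot: [-0.088, 3.137, -0.006]
force: [1.0, -9.4, 5.3]
width: 0.0147
grasp_force: 80.4
```

Call:
{"api": "apply_moves", "payload": {"motion": [[[0,0.001,0,0,0,0,0.005],[0,0.0015,0,0,0,0,0.005],[0,0.0015,0,0,0,0,0.005]]]}}

```text
clock: 6.68
tool_pos: [0.5146, -0.1555, 0.1401]
ee_rot: [-0.088, 3.137, -0.006]
force: [0.6, -10.0, 4.8]
width: 0.0145
grasp_force: 80.3
```

```bash
python3 look.py a3 eye_a,pin_tip
python3 - <<'E'
import cv2
a=cv2.imread('pics/a3.png')[90:250,100:460]
cv2.imwrite('pics/crop3.png',cv2.convertScaleAbs(cv2.resize(a,(792,352),interpolation=cv2.INTER_CUBIC),alpha=1.8))
E
```

```text
eye_a 0.61 [ 89.5 249.4] [ 0.5237 -0.2446  0.1214]
6.8333
```

View pics/crop3.png

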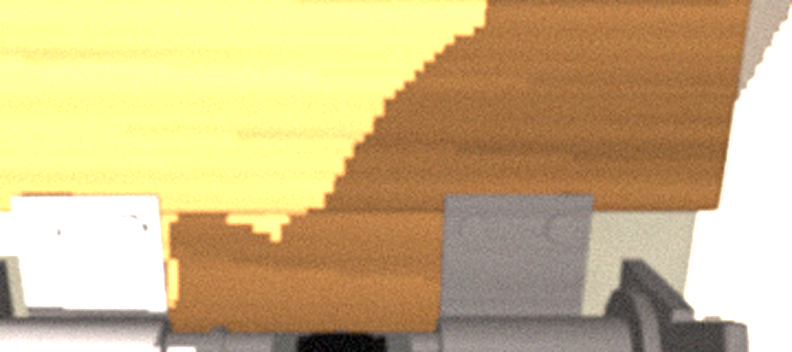

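Washer is bearing on the slotted plate at crop (620,310), and 10 N puts the pin at about 0.010 m. Lifting a little and watching the force.

Call:
{"api": "apply_moves", "payload": {"motion": [[[0,0,-0.002,0,0,0,0.005],[0,0,-0.004,0,0,0,0.005],[0,0,-0.005,0,0,0,0.005]]]}}

```text
clock: 7.08
tool_pos: [0.5135, -0.1555, 0.1436]
ee_rot: [-0.087, 3.139, -0.006]
force: [2.9, -10.6, -8.9]
width: 0.0145
grasp_force: 78.3
```

Call:
{"api": "apply_moves", "payload": {"motion": [[[0,0,-0.002,0,0,0,0.005],[0,0,-0.004,0,0,0,0.005],[0,0,-0.005,0,0,0,0.005]]]}}

```text
clock: 7.33
tool_pos: [0.513, -0.1555, 0.1483]
ee_rot: [0.087, -3.14, 0.006]
force: [1.2, -10.6, -9.4]
width: 0.0148
grasp_force: 78.4
```

Call:
{"api": "apply_moves", "payload": {"motion": [[[0,0,-0.003,0,0,0,0.005],[0,0,-0.006,0,0,0,0.005],[0,0,-0.01,0,0,0,0.005],[0,0,-0.014,0,0,0,0.005],[0,0,-0.018,0,0,0,0.005],[0,0,-0.021,0,0,0,0.005],[0,0,-0.021,0,0,0,0.005]]]}}

```text
clock: 7.92
tool_pos: [0.5129, -0.1556, 0.1696]
ee_rot: [0.087, -3.14, 0.006]
force: [-0.8, -11.4, -7.0]
width: 0.015
grasp_force: 78.9
```

```bash
python3 look.py a4 lid,stub_tip,pin_tip
python3 - <<'E'
from fit import *
P,im,u,v,cal=cloud('a4')
m=(P[:,2]>.12)&(P[:,2]<.175)&(v<170)&(u>130)&(u<440)&(P[:,0]<.49)
Q=P[m];A=np.c_[Q[:,:2],np.ones(len(Q))]
for _ in range(4):
    c,*_=np.linalg.lstsq(A,Q[:,2],rcond=None);r=abs(A@c-Q[:,2])<.003;A,Q=A[r],Q[r]
print('lid plane slopes deg',np.degrees(c[:2]),len(Q),'z at hinge x .514:',c@[.514,-.16,1]-.009)
t,r=pose();print(t,r.as_matrix())
E
```

```text
lid 0.95 [241.  130.5] [ 0.4545 -0.1659  0.1489]
lid 0.3 [403.9 237.7] [ 0.5649 -0.0096  0.0175]
stub_tip 0.57 [405.9 242.8] [ 0.5059 -0.0785  0.156 ]
pin_tip 0.58 [113.1 229.8] [ 0.5094 -0.2308  0.151 ]
8.1167
lid plane slopes deg [ 0.0412 -0.8484] 51824 z at hinge x .514: 0.13999374197054204
[ 0.5128 -0.1556  0.1694] [[-0.9985 -0.0555 -0.0003]
 [-0.0555  0.9985 -0.004 ]
 [ 0.0005 -0.004  -1.    ]]
```

Call:
{"api": "apply_moves", "payload": {"motion": [[[0,-0.004,-0.002,0,0,0,0.005],[0,-0.008,-0.003,0,0,0,0.005],[0,-0.012,-0.003,0,0,0,0.005],[0,-0.016,-0.004,0,0,0,0.005],[0,-0.018,-0.01,0,0,0,0.005],[0,-0.018,-0.03,0,0,0,0.005],[0,-0.018,-0.055,0,0,0,0.005],[0,-0.018,-0.08,0,0,0,0.005],[0,-0.018,-0.08,0,0,0,0.005]]]}}

```text
clock: 8.87
tool_pos: [0.5168, -0.1708, 0.2547]
ee_rot: [-0.09, 3.133, -0.001]
force: [1.1, -1.1, -1.3]
width: 0.0149
grasp_force: 79.8
```

```bash
cat > lidpose.py <<'E'
from fit import *
import sys
def lidfit(tag,zlo,zhi):
    P,im,u,v,cal=cloud(tag)
    m=(P[:,2]>zlo)&(P[:,2]<zhi)&(v<200)
    lab=cv2.connectedComponentsWithStats(cv2.morphologyEx(m.reshape(384,512).astype(np.uint8),cv2.MORPH_OPEN,np.ones((5,5))))
    k=1+np.argmax(lab[2][1:,4]);m=lab[1].ravel()==k
    Q=P[m];A=np.c_[Q[:,:2],np.ones(len(Q))]
    for _ in range(4):
        c,*_=np.linalg.lstsq(A,Q[:,2],rcond=None);r=abs(A@c-Q[:,2])<.003;A,Q=A[r],Q[r]
    return np.degrees(c[:2]),c,rect(Q)
E
python3 look.py a5 lid,stub_tip,pin_tip;python3 - <<'E'
from lidpose import *
sl,c,rc=lidfit('a5',.18,.24);t,r=pose();print(sl,c@[t[0],t[1],1]-.009,rc,t,np.degrees(r.as_euler('xyz')),sense()['force'])
E
```

```text
lid 0.62 [262.8 134. ] [ 0.4361 -0.1758  0.3972]
stub_tip 0.91 [425.1 247.1] [ 0.5101 -0.085   0.2447]
pin_tip 0.88 [ 99.  244.1] [ 0.6487 -0.3689 -0.    ]
pin_tip 0.55 [428.2 247.5] [ 0.5111 -0.0823  0.2429]
9.0667
[0.6335 0.054 ] 0.22533182975571747 (array([ 446.4509, -169.7935]), array([ 93.5316, 188.341 ]), 3.3611202239990234) [ 0.5143 -0.1699  0.2487] [ 179.9665   -0.0483 -176.6749] [-0.3828 -0.082  -0.7734]
```

Call:
{"api": "apply_moves", "payload": {"motion": [[[0,0.012,0,0,0,0,0.005],[-0.001,0.03,0,0,0,0.1,0.005],[-0.003,0.055,0,0,0,0.2,0.005],[-0.004,0.08,0,0,0,0.3,0.005],[-0.005,0.105,0,0,0,0.4,0.005],[-0.006,0.13,0,0,0,0.5,0.005],[-0.007,0.155,0,0,0,0.6,0.005],[-0.009,0.18,0,0,0,0.7,0.005],[-0.01,0.205,0,0,0,0.8,0.005],[-0.011,0.23,0,0,0,0.925,0.005]]]}}

```text
clock: 9.9
tool_pos: [0.5115, 0.0611, 0.2482]
ee_rot: [-0.062, -3.139, 0.001]
force: [0.5, -0.1, -3.2]
width: 0.0149
grasp_force: 79.6
```

Run:
```python
from h import *
print(plan([.510,.203,.25],np.radians(-2.25)))
```

```text
(array([ 0.0071,  0.1418, -0.0019]), array([-0.006, -0.019, -0.003]))
```

Call:
{"api": "apply_moves", "payload": {"motion": [[[0.001,0.025,0,0,0,0,0.005],[0.0025,0.05,0,0,0,0,0.005],[0.004,0.075,0,0,0,0,0.005],[0.005,0.1,0,0,0,0,0.005],[0.006,0.12,0,0,0,0,0.005],[0.007,0.135,0,0,0,0,0.005],[0.0071,0.1418,0,0,0,0,0.005],[0.0071,0.1418,0,0,0,0,0.005],[0.0071,0.1418,0,0,0,0,0.005],[0.0071,0.1418,0,0,0,0,0.005]]]}}

```text
clock: 10.73
tool_pos: [0.5111, 0.2, 0.2492]
ee_rot: [-0.065, -3.141, 0.001]
force: [0.4, -1.4, -1.6]
width: 0.0148
grasp_force: 79.6
```

```bash
python3 look.py b5 lid,stub_tip,pin_tip,slot_a,horns_a;python3 - <<'E'
from lidpose import *
sl,c,rc=lidfit('b5',.18,.245);t,r=pose();print(sl,c@[t[0],t[1],1]-.009,rc,t,np.degrees(r.as_euler('xyz')),sense()['force'])
E
```

```text
lid 0.8 [261.3 129.4] [0.452  0.2052 0.2288]
stub_tip 0.95 [427.8 243.2] [0.6344 0.4182 0.0008]
pin_tip 0.62 [101.2 248.3] [0.5068 0.1215 0.2387]
11.0333
[ 0.2056 -0.0398] 0.2198914224667232 (array([441.1423, 207.6837]), array([188.5021,  93.3507]), 87.75508880615234) [0.5109 0.2012 0.2494] [179.994    0.0053 177.7062] [-1.103  -0.007  -2.7383]
```

View pics/b5.png

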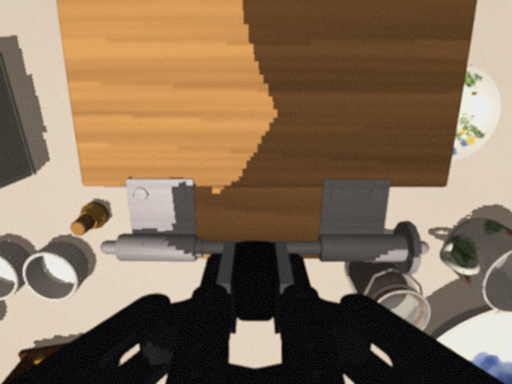

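Run:
```python
from fit import *
P,im,u,v,cal=cloud('b5')
Q=P[(P[:,2]>.232)&(P[:,2]<.262)&(u<440)&(u>95)&(v>220)&(v<275)]
for y0 in list(np.arange(.12,.17,.01))+list(np.arange(.245,.305,.005)):
    s=Q[abs(Q[:,1]-y0)<.003]
    if len(s)>5: n=len(s);s=s[s[:,2]>np.max(s[:,2])-.002];print(round(y0,3),n,s.mean(0))
```

```text
0.12 42 [0.5074 0.1219 0.2386]
0.13 190 [0.5071 0.132  0.2427]
0.14 318 [0.5077 0.14   0.2426]
0.15 324 [0.5082 0.1499 0.2424]
0.16 324 [0.5085 0.16   0.2425]
0.17 307 [0.5088 0.1683 0.2422]
0.245 337 [0.5125 0.245  0.2424]
0.25 336 [0.5126 0.25   0.2424]
0.255 335 [0.5129 0.2549 0.2423]
0.26 327 [0.5129 0.26   0.2424]
0.265 320 [0.5134 0.2648 0.2423]
0.27 325 [0.5136 0.27   0.2422]
0.275 886 [0.5133 0.2766 0.2493]
0.28 244 [0.5129 0.278  0.2493]
0.285 78 [0.5142 0.286  0.2387]
0.29 21 [0.5147 0.2876 0.2385]
```

Call:
{"api": "apply_moves", "payload": {"motion": [[[0.0004,0.004,0.01,0,0,-0.05,0.005],[0.0004,0.004,0.025,0,0,-0.05,0.005],[0.0004,0.004,0.04,0,0,-0.05,0.005],[0.0004,0.004,0.052,0,0,-0.05,0.005],[0.0004,0.004,0.06,0,0,-0.05,0.005],[0.0004,0.004,0.067,0,0,-0.05,0.005],[0.0004,0.004,0.074,0,0,-0.05,0.005],[0.0004,0.004,0.08,0,0,-0.05,0.005],[0.0004,0.004,0.08,0,0,-0.05,0.005],[0.0004,0.004,0.08,0,0,-0.05,0.005]]]}}

```text
clock: 11.87
tool_pos: [0.5106, 0.2058, 0.1693]
ee_rot: [-0.053, -3.141, 0.0]
force: [0.5, -1.1, -1.9]
width: 0.015
grasp_force: 79.6
```

```bash
python3 look.py b6 lid,stub_tip,slot_a
python3 - <<'E'
from fit import *
print(pose()[0],sense()['force'])
a=cv2.imread('pics/b6.png')[170:290,300:460]
cv2.imwrite('pics/crop6.png',cv2.convertScaleAbs(cv2.resize(a,(640,480),interpolation=cv2.INTER_CUBIC),alpha=1.8))
E
```

```text
lid 0.97 [264.2 131.1] [0.4523 0.2119 0.1486]
stub_tip 0.69 [426.8 244.5] [0.5116 0.2938 0.1569]
stub_tip 0.43 [254.1 274.5] [0.5001 0.2054 0.1986]
12.0667
[0.5109 0.2059 0.1699] [-0.0437 -0.2854 -1.8529]
```

View pics/crop6.png

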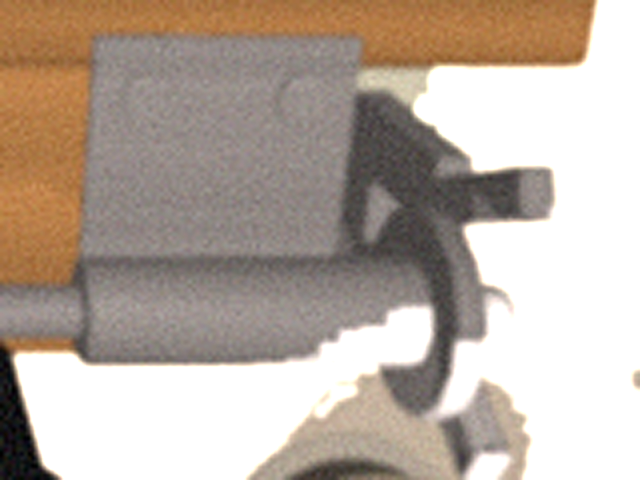

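The stub sits between the two horns, with the washer just inside the plate (crop (470,330)). Feeling along +y.

Call:
{"api": "apply_moves", "payload": {"motion": [[[0,0.001,0,0,0,0,0.005],[0,0.002,0,0,0,0,0.005],[0,0.003,0,0,0,0,0.005],[0,0.003,0,0,0,0,0.005]]]}}

```text
clock: 12.4
tool_pos: [0.5106, 0.2092, 0.1694]
ee_rot: [0.053, 3.141, 0.0]
force: [-0.7, -0.4, -1.7]
width: 0.0149
grasp_force: 79.6
```

Call:
{"api": "apply_moves", "payload": {"motion": [[[0,0.001,0,0,0,0,0.005],[0,0.002,0,0,0,0,0.005],[0,0.003,0,0,0,0,0.005],[0,0.003,0,0,0,0,0.005]]]}}

```text
clock: 12.73
tool_pos: [0.5108, 0.2106, 0.1693]
ee_rot: [-0.055, -3.141, 0.003]
force: [-1.1, -4.8, 0.1]
width: 0.0149
grasp_force: 80.0
```

Call:
{"api": "apply_moves", "payload": {"motion": [[[0,0.002,0,0,0,0,0.005],[0,0.004,0,0,0,0,0.005],[0,0.006,0,0,0,0,0.005],[0,0.008,0,0,0,0,0.005],[0,0.009,0,0,0,0,0.005],[0,0.009,0,0,0,0,0.005],[0,0.009,0,0,0,0,0.005]]]}}

```text
clock: 13.32
tool_pos: [0.5111, 0.2184, 0.1692]
ee_rot: [-0.056, -3.14, 0.005]
force: [-2.1, -8.8, 2.5]
width: 0.0149
grasp_force: 80.3
```

Call:
{"api": "apply_moves", "payload": {"motion": [[[0,0.001,0,0,0,0,0.005],[0,0.002,0,0,0,0,0.005],[0,0.002,0,0,0,0,0.005]]]}}

```text
clock: 13.57
tool_pos: [0.5112, 0.2201, 0.1693]
ee_rot: [-0.057, -3.14, 0.005]
force: [-2.4, -9.8, 3.0]
width: 0.0144
grasp_force: 80.3
```

Call:
{"api": "apply_moves", "payload": {"motion": [[[0,0,0.003,0,0,0,0.005],[0,0,0.006,0,0,0,0.005],[0,0,0.009,0,0,0,0.005],[0,0,0.009,0,0,0,0.005]]]}}

```text
clock: 13.9
tool_pos: [0.5119, 0.22, 0.1603]
ee_rot: [0.057, 3.141, -0.005]
force: [0.5, -9.3, 2.2]
width: 0.0149
grasp_force: 80.4
```

Call:
{"api": "apply_moves", "payload": {"motion": [[[0,0,0.002,0,0,0,0.005],[0,0,0.004,0,0,0,0.005],[0,0,0.006,0,0,0,0.005],[0,0,0.006,0,0,0,0.005]]]}}

```text
clock: 14.23
tool_pos: [0.5121, 0.22, 0.1545]
ee_rot: [0.058, 3.14, -0.004]
force: [0.7, -9.7, 3.4]
width: 0.0148
grasp_force: 80.5
```

Call:
{"api": "apply_moves", "payload": {"motion": [[[0,0,0.002,0,0,0,0.005],[0,0,0.004,0,0,0,0.005],[0,0,0.005,0,0,0,0.005],[0,0,0.005,0,0,0,0.005]]]}}

```text
clock: 14.57
tool_pos: [0.5122, 0.22, 0.1497]
ee_rot: [0.058, 3.14, -0.004]
force: [-0.3, -9.8, 3.4]
width: 0.0147
grasp_force: 80.5
```

Call:
{"api": "apply_moves", "payload": {"motion": [[[0,0,0.002,0,0,0,0.005],[0,0,0.004,0,0,0,0.005],[0,0,0.004,0,0,0,0.005]]]}}

```text
clock: 14.82
tool_pos: [0.5122, 0.22, 0.1456]
ee_rot: [0.058, 3.14, -0.004]
force: [0.3, -9.6, 3.2]
width: 0.0147
grasp_force: 80.5
```

Call:
{"api": "apply_moves", "payload": {"motion": [[[0,0,0.002,0,0,0,0.005],[0,0,0.004,0,0,0,0.005],[0,0,0.004,0,0,0,0.005]]]}}

```text
clock: 15.07
tool_pos: [0.5122, 0.22, 0.1416]
ee_rot: [0.058, 3.14, -0.004]
force: [-0.2, -9.3, 3.5]
width: 0.0151
grasp_force: 80.5
```

Call:
{"api": "apply_moves", "payload": {"motion": [[[0,0,0.001,0,0,0,0.005],[0,0,0.002,0,0,0,0.005],[0,0,0.002,0,0,0,0.005]]]}}

```text
clock: 15.32
tool_pos: [0.5124, 0.2202, 0.1401]
ee_rot: [0.058, 3.14, -0.003]
force: [0.5, -9.6, 6.0]
width: 0.0148
grasp_force: 80.8
```

```bash
python3 look.py b7 lid,stub_tip
python3 - <<'E'
from lidpose import *
sl,c,rc=lidfit('b7',.10,.145);t,r=pose();print(sl,c@[t[0],t[1],1]-.009,c@[.39,t[1],1]-.009,rc,t,sense()['force'],sense()['ft_torque'])
E
```

```text
lid 0.94 [242.7 129.5] [0.4529 0.2161 0.1198]
stub_tip 0.68 [405.8 246.9] [0.5061 0.2897 0.1434]
15.4667
[0.1426 0.063 ] 0.11081194574470102 0.11050740041542763 (array([441.9157, 217.0806]), array([188.4841,  93.3336]), 87.79861450195312) [0.5123 0.2201 0.1401] [ -0.3056 -10.1056   4.9768] [-2.0838 -0.0483 -0.005 ]
```

Call:
{"api": "apply_moves", "payload": {"motion": [[[0,0,0.001,0,0,0,0.005],[0,0,0.001,0,0,0,0.005]]]}}

```text
clock: 15.63
tool_pos: [0.5124, 0.2206, 0.14]
ee_rot: [0.057, 3.14, -0.002]
force: [-3.0, -9.8, 13.7]
width: 0.0148
grasp_force: 81.9
```

Call:
{"api": "apply_moves", "payload": {"motion": [[[0,-0.002,0,0,0,0,0.005],[0,-0.004,0,0,0,0,0.005],[0,-0.006,0,0,0,0,0.005],[0,-0.006,0,0,0,0,0.005]]]}}

```text
clock: 15.97
tool_pos: [0.5122, 0.2149, 0.14]
ee_rot: [0.057, 3.139, -0.001]
force: [-2.6, -8.4, 11.8]
width: 0.0147
grasp_force: 81.8
```

Call:
{"api": "apply_moves", "payload": {"motion": [[[0,-0.002,-0.0005,0,0,0,0.005],[0,-0.004,-0.0005,0,0,0,0.005],[0,-0.005,-0.0005,0,0,0,0.005],[0,-0.005,-0.0005,0,0,0,0.005]]]}}

```text
clock: 16.3
tool_pos: [0.5119, 0.2105, 0.14]
ee_rot: [0.056, 3.139, -0.0]
force: [0.1, -5.0, 7.6]
width: 0.0148
grasp_force: 80.9
```

Call:
{"api": "apply_moves", "payload": {"motion": [[[0,-0.001,0,0,0,0,0.005],[0,-0.002,0,0,0,0,0.005],[0,-0.002,0,0,0,0,0.005]]]}}

```text
clock: 16.55
tool_pos: [0.5119, 0.2097, 0.14]
ee_rot: [0.055, 3.139, 0.002]
force: [1.2, -2.0, 6.3]
width: 0.015
grasp_force: 80.9
```

Call:
{"api": "apply_moves", "payload": {"motion": [[[0,-0.001,0,0,0,0,0.005],[0,-0.0015,0,0,0,0,0.005],[0,-0.0015,0,0,0,0,0.005]]]}}

```text
clock: 16.8
tool_pos: [0.5119, 0.2096, 0.14]
ee_rot: [0.053, 3.138, 0.004]
force: [3.3, 3.0, 6.2]
width: 0.0146
grasp_force: 80.8
```

```bash
python3 look.py b8 lid,pin_tip,stub_tip
python3 - <<'E'
from lidpose import *
sl,c,rc=lidfit('b8',.10,.145);t,r=pose();print(sl,c@[t[0],t[1],1]-.009,c@[.39,t[1],1]-.009,rc,t,sense()['force'])
E
```

```text
lid 0.8 [263.1 130.5] [0.4533 0.2152 0.1194]
pin_tip 0.76 [ 99.4 243.9] [0.5031 0.1335 0.1348]
stub_tip 0.86 [424.4 246.6] [0.5075 0.2898 0.1402]
17.0
[0.1618 0.0186] 0.11075424966466567 0.11041003785908333 (array([441.9058, 217.092 ]), array([188.7341,  93.3001]), 88.09916687011719) [0.5119 0.2095 0.14  ] [2.9253 2.8079 5.5738]
```

Call:
{"api": "apply_moves", "payload": {"motion": [[[0,0.001,-0.0005,0,0,0,0.005],[0,0.001,-0.0005,0,0,0,0.005],[0,0.001,-0.0005,0,0,0,0.02],[0,0.001,-0.0005,0,0,0,0.03],[0,0.001,-0.0005,0,0,0,0.04],[0,0.001,-0.0005,0,0,0,0.05],[0,0.001,-0.0005,0,0,0,0.05],[0,0.001,-0.01,0,0,0,0.05],[0,0.001,-0.03,0,0,0,0.05],[0,0.001,-0.06,0,0,0,0.06]]]}}

```text
clock: 17.83
tool_pos: [0.5093, 0.2086, 0.1978]
ee_rot: [-0.053, -3.137, 0.004]
force: [0.8, 0.4, 0.3]
width: 0.0597
grasp_force: 0.0
```

Call:
{"api": "apply_moves", "payload": {"motion": [[[0,0,-0.03,0,0,0,0.06],[0,0,-0.06,0,0,0,0.0854],[0,0,-0.06,0,0,0,0.0854],[0,0,-0.06,0,0,0,0.0854],[0,0,-0.06,0,0,0,0.0854],[0,0,-0.06,0,0,0,0.0854]]]}}

```text
clock: 18.33
tool_pos: [0.5101, 0.2091, 0.2578]
ee_rot: [-0.053, -3.14, 0.001]
force: [0.7, -0.2, 0.3]
width: 0.0853
grasp_force: 0.0
```

```bash
python3 look.py b9 lid,knob,pin_tip,stub_tip
python3 - <<'E'
from lidpose import *
sl,c,rc=lidfit('b9',.10,.145);t,r=pose();print(sl,c@[.51,.21,1]-.009,c@[.39,.21,1]-.009,rc,t,sense()['force'])
P,im,u,v,cal=cloud('b9')
k=(P[:,2]>.162)&(P[:,2]<.18)&(abs(P[:,1]-.21)<.03)&(abs(P[:,0]-.512)<.03);print('knob',rect(P[k]))
k=(P[:,2]>.138)&(abs(P[:,1]-.29)<.02)&(abs(P[:,0]-.512)<.035);print('horn',P[k].min(0),P[k].max(0))
a=cv2.imread('pics/b9.png')[110:240,110:410]
cv2.imwrite('pics/crop9.png',cv2.convertScaleAbs(cv2.resize(a,(798,346),interpolation=cv2.INTER_CUBIC),alpha=1.8))
E
```

```text
lid 0.68 [260.1 119.6] [0.4576 0.2147 0.119 ]
knob 0.57 [255.2 192. ] [0.5037 0.2091 0.1692]
pin_tip 0.94 [162.3 188.1] [0.5087 0.1322 0.1345]
stub_tip 0.6 [361.1 186.7] [0.5146 0.2976 0.13  ]
18.5833
[0.243  0.0212] 0.1109423404218631 0.11043334104840363 (array([449.8271, 216.8591]), array([188.8477, 151.3782]), 88.46717834472656) [0.5105 0.2091 0.2582] [0.0601 0.0338 0.5168]
knob (array([510.6144, 209.0274]), array([15.4934, 23.7536]), 88.11274719238281)
horn [0.4911 0.27   0.138 ] [0.536  0.295  0.3413]
```

View pics/crop9.png

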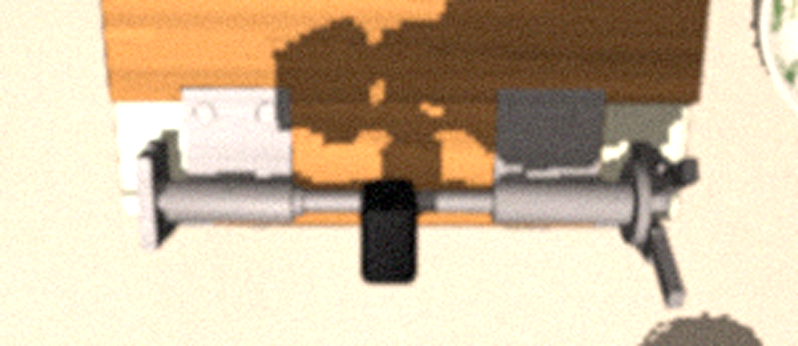

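Lid is flat, the stub is in the slot at crop (660,195), and the knob sits where the fully-out pin puts it. A side look at the eye, by depth only, will check that the pin tip protrudes.

Call:
{"api": "apply_moves", "payload": {"motion": [[[0,-0.03,-0.01,0,0,0,0.0854],[0,-0.06,-0.02,0,0,0,0.0854],[0,-0.09,-0.02,0,0,0,0.0854],[0,-0.12,-0.02,0,0,0,0.0854],[0,-0.15,-0.02,0,0,0,0.0854],[0,-0.18,-0.02,0,0,0,0.0854],[0,-0.2,-0.02,0,0,0,0.0854],[0,-0.2,-0.02,0,0,0,0.0854],[0,-0.2,-0.02,0,0,0,0.0854],[0,-0.2,-0.02,0,0,0,0.0854]]]}}

```text
clock: 19.42
tool_pos: [0.5038, 0.0103, 0.2786]
ee_rot: [-0.052, -3.141, -0.0]
force: [-0.5, -0.8, -0.4]
width: 0.0856
grasp_force: 0.0
```

```bash
python3 look.py b10 pin_tip,eye_a
python3 - <<'E'
from fit import *
P,im,u,v,cal=cloud('b10')
k=(P[:,2]>.11)&(P[:,2]<.145)&(P[:,1]<.14)&(P[:,1]>.11)&(abs(P[:,0]-.507)<.02)
Q=P[k];print(len(Q))
for x0 in np.arange(.489,.528,.003):
    s=Q[abs(Q[:,0]-x0)<.0015]
    for z0 in (.118,.122,.126,.130,):
        g=s[abs(s[:,2]-z0)<.002];print('%.4f'%g[:,1].min() if len(g) else '  -   ',end=' ')
    print(round(x0,3))
E
```

```text
pin_tip 0.8 [386.3 179. ] [0.5095 0.1295 0.1264]
19.5667
922
  -      -      -      -    0.489
0.1314 0.1318 0.1312 0.1320 0.492
0.1315 0.1309 0.1314 0.1314 0.495
0.1308 0.1313 0.1314 0.1309 0.498
0.1311 0.1312 0.1312 0.1312 0.501
0.1306 0.1308 0.1314 0.1304 0.504
0.1306 0.1304 0.1287 0.1289 0.507
0.1303 0.1306 0.1293 0.1298 0.51
0.1305 0.1307 0.1305 0.1303 0.513
0.1299 0.1303 0.1305 0.1305 0.516
0.1300 0.1302 0.1305 0.1303 0.519
0.1299 0.1303 0.1299 0.1304 0.522
  -      -      -      -    0.525
  -      -      -      -    0.528
```

The pin tip protrudes about 2 mm beyond the eye plate at (0.507, z 0.128), which fits a lid resting against the slotted side. Handing in.

```bash
python3 -c "
from station import *
print(hand_in())"
```

```text
the job is handed in; nothing more can be done
None
```

The lid now hangs on the tea bin: stub pin in the slot, lid flat on the rim, sprung pin out through the eye (tip seen about 2 mm past the plate). The highest force I read was about 14 N against the 40 N limit, and I handed in at about 20 s; no verdict was returned.

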